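# Ready the sugar cup on the spice carousel and hold it to the front

### The arm

A 7-joint arm with a two-finger parallel gripper is mounted at the origin on the work surface; the furniture and walls round the work are solid. World frame = base frame: x ahead of the robot, y to its left, z up, the work surface at z = 0. Lengths are in m, angles in rad, forces in N, time in s.
With the tool pointing down it reaches from about 0.4 to 0.85 m from the base axis. Payload 4.5 kg.
Tool frame: the origin (TCP) lies midway between the tips of the shut fingers; the grasp point (between the pads) lies 19 mm behind it; z points along the fingers, y is the line along which they close (so a half turn about z gives the same grasp; the last joint's range is limited). The gripper opens to 88 mm and grips with 3 to 60 N. Pads are 18 mm wide; open, the fingers measure 123 mm over their backs; the gripper's body (75 mm by 187 mm) begins 45 mm behind the grasp point.
Start: joints at [1.309, 0.689, -0.195, 1.565, 0.157, 0.902, -0.215], TCP at [0.182, -0.598, 0.239] pointing down, gripper open.
Joint ranges: [-3.01, 3.01], [-0.46, 2.08], [-1.47, 1.51], [0.13, 2.56], [-1, 4.14], [0.04, 2.09], [-2.66, 2.66]. Speed limits (rad/s): [2.57, 2.57, 3.14, 3.14, 3.14, 3.14, 3.14].

### API

Orientations are given as a unit quaternion [x, y, z, w].
In Python, from plant import * gives the robot as it stands.
- The arm moves only by the tool send_rows, never from a script. Its argument "targets" is a list of rows, each a list of 2 entries, a list of its own where there are three numbers: the shift along the tool's x, y, z in units of 0.3 m (1.0 is 0.3 m), then the turn, a rotation vector about the tool's x, y, z in units of pi rad (1.0 is pi rad). A call has 1 to 12 rows; each row is the pose to reach, as a shift and turn from the pose commanded when the call began, along the tool's axes at that moment, turning the shorter way round; what a row does not reach only later rows make up. A row lasts 1/8 s, in which the tool goes at most 62.5 mm and 10.7 degrees, less where a joint would pass 70% of its speed; a pose out of reach is approached as far as the arm can. A call with a number of a shift or a turn outside -1 to 1 is refused whole. A call with a gripper value outside its range is refused whole. "fingers" is the opening, from 0 (shut) to 1 (fully open), set as the call begins (left out, the last holds). The fingers move at their own pace and stop on an object; "newtons" is the grip in N (left out, the last holds). Time passes only in rows, so rows that repeat a pose let the fingers close. It gives the time, the measured TCP pose, the force, the opening and the grip force at its end, in the units of the state.
- get_state(): the state, without advancing time (a new reading comes with each control period).
- snapshot(name): name is "scene" or "top"; returns a dict with "img" (384x512x3 uint8, blue, green, red), "fx", "fy", "cx", "cy" (pixels), "cam_to_world" (4x4, takes a point from camera to world coordinates). Camera axes: x right, y down, z forward; pixel columns grow to the right and rows downward; lengths in m; the calibration is good to about 2 mm. A picture is of the moment at which its call begins. There is no depth.
- finish_job(): hands the job in; it is judged then, once.
The state is a dict: "clock": time; "q": joint angles; "qd": joint speeds; "joint_torque": joint torques, N m; "tool_pos": TCP position; "eef_rot": TCP orientation; "contact_force": force on the tool from outside, world axes, zero at the start; "moment": the same for the moment, N m; "opening": opening from 0.0 (shut) to 1.0 (fully open); "finger_force": force on a finger pad.
Only numpy, scipy, OpenCV 4.12 (cv2) and the standard library are available. Lean on these libraries where they do the work, as an engineer would, in place of code of your own. Each camera call takes 0.05 s, during which the arm holds its last target. There are 200 camera calls.

### The job

Lift the top cup off the nested pile and stand it upright, fully down in the empty ring of the spice carousel. Have the carousel turned by its handle so that this cup faces straight to the front of the base, the side with the spoon ledge, and finish with the gripper still closed on the handle, holding the carousel still there while I fill the cup with sugar. Turn it gently: the garlic and jars in it must stay upright in their rings, and leave the other cups and everything else standing where they are.

Things in the scene. Friction and masses are not known exactly. Their poses are not given: they have to be found in the camera images.
- base: Fixed wooden base of the spice carousel, 285 x 216 x 12 mm. Origin on its underside, below the turntable's axis. Its own -x is the FRONT: there it runs on past the turntable, to 176 mm from the axis, as a spoon ledge with a low lip (top at 20 mm) and a teaspoon on it; back and sides end 109 mm from the axis. The front points at the robot's side, within 0.2 rad of world -x.
- carousel: Turntable, a pale wooden disc 226 mm across, underside 20 mm and top 30 mm above the worktop; origin on its axis at the underside, own -x points at the empty ring. It turns on a bearing either way, about 1.5 turns each, friction 0.03 Nm, and stays where it is left. The empty ring starts 0.8 rad or more away from the front; it faces front when the carousel's x axis lies along the base's.
- turntable (a point): Centre of the turntable's top face, 30 mm above the worktop, on the axis. On it stand four steel rings a quarter turn apart, each centred 75 mm from the axis, 61 mm inside, 67 mm outside, 16 mm high. One is empty; a head of garlic and two spice jars stand loose in the others (tops up to 112 mm above the worktop).
- empty_ring (a point): Centre of the empty ring's floor, on the disc's top face (30 mm above the worktop), 75 mm from the turntable's axis; turns with the turntable.
- handle_grip (a point): Grip point of the wooden handle, on the turntable's axis, 154 mm above the worktop. The handle is a slab 60 mm long (point x), 15 mm thick (point y), 38 mm high (132 to 170 mm above the worktop) on a 12 mm post, fixed to the turntable; its length lies at 45 degrees, between the directions of neighbouring rings.
- top_cup: White stacking cup on top of the pile of three alike, 52 mm high, 0.06 to 0.13 kg: foot 54 mm across and 20.5 mm high, a flat shoulder, then a collar 70 mm across up to the rim. Wall 3.5 mm; mouth 62 mm across inside, 27 mm deep to its floor (thick foot). Origin at the centre of the underside, z up. Its foot sits loosely in the cup below, shoulder on that rim; 31.5 mm rise a cup.
- top_cup_rim (a point): Centre of the top cup's mouth at rim height, 52 mm above its underside (115 mm above the worktop at the start). The thin wall can be pinched from above with one finger inside the mouth.
- middle_cup: The second cup of the pile, same shape and frame as top_cup; stays in the pile.
- bottom_cup: The lowest cup of the pile, standing on the worktop, same shape and frame as top_cup; stays where it is.
- garlic: Head of garlic, 56 mm across, 56 mm high, loose in one of the rings. Origin at the centre of its underside, z up.
- tall_jar: Spice jar with a steel lid, 57 mm across, 82 mm high, loose in one of the rings. Origin at the centre of its underside, z up.
- short_jar: Squat spice jar with a black lid, 57 mm across, 66 mm high, loose in one of the rings. Origin at the centre of its underside, z up.
- sugar_jar: Big clear sugar jar with a grey lid, 91 mm across, 181 mm high, on the worktop at the right; bystander. Origin at the centre of its underside.
- mug: Spotted mug, 82 mm across without its handle, 91 mm high, on the worktop at the right; bystander. Origin at the centre of its underside.
- coffee_maker: Black filter coffee maker, fixed furniture between the robot and the pile, a tall obstacle: its top is 0.33 m above the worktop. Origin on the worktop under the middle of its back edge; it reaches from there 235 mm along its own -x and 93 mm to either side (y).
- mini_oven: Red mini oven behind the carousel, fixed furniture, top 0.21 m above the worktop with a tall carton on it. Origin on the worktop under its middle; its side nearest the robot lies 0.16 m before the origin, at world x = 0.64, and it spans 0.14 m either way in world y. Wall cabinets and a microwave oven hang above, 0.48 m up, from about world x = 0.7 on: keep the arm low there.
- lemon: Lemon, 71 x 53 x 51 mm, on the worktop beyond the pile; bystander. Origin at the centre of its underside.

How it is judged:
By the outcome, as a careful person would: the job done as asked, in the order asked, and still so for the second after the job is handed in, while the arm keeps its last pose, push and grip.
It also fails if it takes over 64 s, if anything falls off the work surface, if the arm or the gripper's body presses on something with over 40 N, if the wrist force passes 120 N, or if a joint passes its speed limit or range.

## Working session

There is one attempt and no reset: what is moved stays moved. The work goes in short steps, Python scripts to look and compute and a tool call to move; the robot and the scene stay as the last step left them, time stands still between calls to the robot, and variables do not carry over. Pictures are saved under pics/ and viewed, at most 10 in all, crops included, and the job is handed in when it is done.

Besides the shell and the picture viewer there is one more tool, called after "Request:" in YAML: its name, and indented under it one key for each argument. send_rows: Moves the arm, as the interface text tells. Its arguments: {"type":"object","properties":{"targets":{"type":"array"},"fingers":{"type":"number"},"newtons":{"type":"number"}},"required":["targets"]}

```bash
ls; mkdir -p pics; python3 - <<'E'
from plant import *
import cv2,numpy as np
s=get_state();print(s)
for n in("scene","top"):
    d=snapshot(n);cv2.imwrite(f"pics/{n}0.png",cv2.resize(d["img"],(796,597),interpolation=cv2.INTER_CUBIC));cv2.imwrite(f"{n}0.png",d["img"])
    print(n,d["fx"],d["fy"],d["cx"],d["cy"],np.round(d["cam_to_world"],3).tolist())
E
```

```text
pics
{'clock': 0.0, 'q': array([ 1.30880399,  0.68997326, -0.19451829,  1.56637117,  0.15732672,
        0.9025011 , -0.21512016]), 'qd': array([ 4.31390387e-05,  7.87956037e-04,  1.72730476e-03,  2.24602060e-04,
        4.35764719e-04, -6.50192614e-04, -3.45278313e-04]), 'joint_torque': array([ 1.64765243e-04, -5.27563369e+01, -1.26666896e+00, -1.53423035e+01,
       -5.26314334e-02,  6.50806192e-03,  1.70444650e-04]), 'tool_pos': array([ 0.18194449, -0.59725394,  0.23790962]), 'eef_rot': array([ 9.89076408e-01,  1.47400799e-01, -2.13407896e-04, -9.04034549e-04]), 'contact_force': array([-0.11510507, -0.22184248, -0.10402429]), 'moment': array([-0.01156041, -0.01658625,  0.01797061]), 'finger_force': 0.0, 'opening': 1.0035086517822875}
scene 402.10106363409415 402.10106363409415 257.75270526056073 189.95469630867558 [[-0.893, -0.276, 0.355, 0.209], [-0.45, 0.536, -0.714, 0.742], [0.007, -0.798, -0.603, 0.748], [0.0, 0.0, 0.0, 1.0]]
top 361.63171416655194 361.63171416655194 259.2545531096838 187.41578698213405 [[0.029, -0.989, 0.143, 0.447], [-0.999, -0.033, -0.026, 0.018], [0.031, -0.142, -0.989, 0.985], [0.0, 0.0, 0.0, 1.0]]
```

View pics/scene0.png

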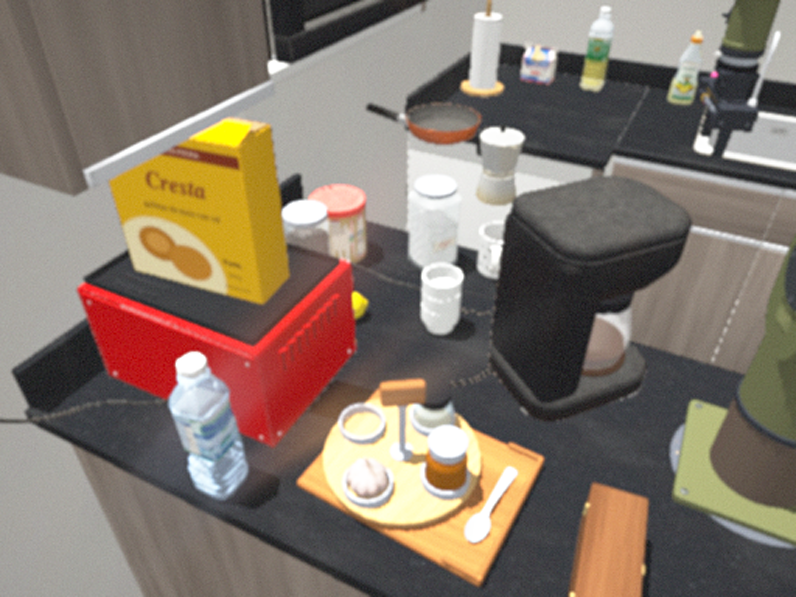

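View pics/top0.png

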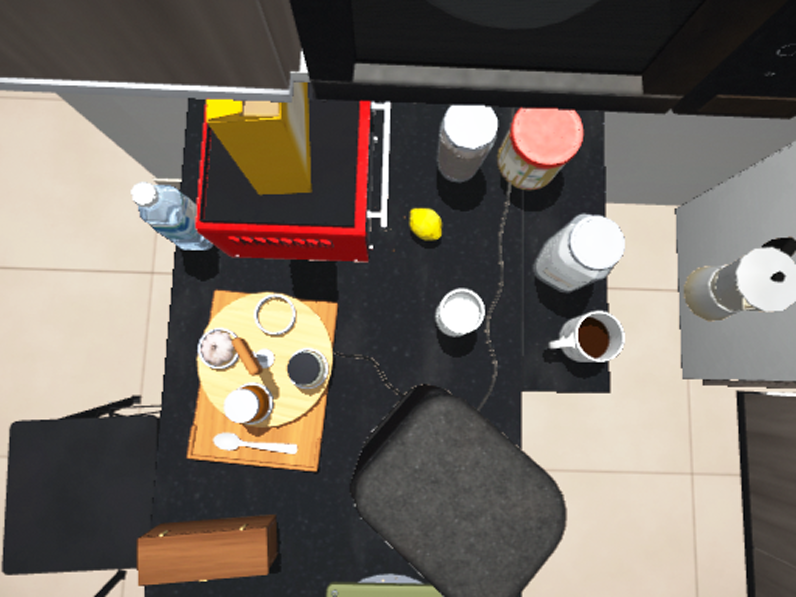

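The scene view shows the pile at about (440,300), the carousel centre at about (400,455) and the empty ring at (362,423). In the top view (796 px scale) the disc centre is at about (264,360), the empty ring at (275,314) on the far side, the pile's rim at (460,312), the handle at (247,354) and the base front at the bottom. Next I'll measure these by colour masks.

```bash
cat > h.py <<'E'
from plant import *
import cv2,numpy as np
from scipy.spatial.transform import Rotation as R
def rays(d,px,z):
    px=np.asarray(px,float).reshape(-1,2);M=np.array(d["cam_to_world"])
    v=np.c_[(px[:,0]-d["cx"])/d["fx"],(px[:,1]-d["cy"])/d["fy"],np.ones(len(px))]@M[:3,:3].T
    return M[:3,3]+v*((z-M[2,3])/v[:,2])[:,None]
def proj(d,P):
    M=np.array(d["cam_to_world"]);c=(np.asarray(P,float).reshape(-1,3)-M[:3,3])@M[:3,:3]
    return np.c_[c[:,0]/c[:,2]*d["fx"]+d["cx"],c[:,1]/c[:,2]*d["fy"]+d["cy"]]
def big(m,roi):
    k=np.zeros_like(m);x0,y0,x1,y1=roi;k[y0:y1,x0:x1]=m[y0:y1,x0:x1]
    c,_=cv2.findContours(k,cv2.RETR_EXTERNAL,cv2.CHAIN_APPROX_NONE);return max(c,key=cv2.contourArea)
def circ(P):
    A=np.c_[2*P[:,:2],np.ones(len(P))];s=np.linalg.lstsq(A,(P[:,:2]**2).sum(1),rcond=None)[0]
    return s[0],s[1],np.sqrt(s[2]+s[0]**2+s[1]**2)
E
python3 - <<'E'
from h import *
d=snapshot("top");hsv=cv2.cvtColor(d["img"],cv2.COLOR_BGR2HSV)
f=512/796
for n,p in dict(disc=(225,395),base=(205,450),hand=(247,354),ring=(275,314),cup=(460,312),cuprim=(440,312)).items():
    print(n,hsv[int(p[1]*f),int(p[0]*f)])
disc=cv2.inRange(hsv,(15,40,150),(30,160,255));
c=cv2.convexHull(big(disc,(110,180,225,290)))
P=rays(d,c,0.03);print("disc",circ(P),cv2.boundingRect(c))
base=cv2.inRange(hsv,(5,60,90),(35,255,255))
c=big(base,(110,180,225,310));r=cv2.minAreaRect(rays(d,c,.012)[:,:2].astype(np.float32));print("base",r,cv2.boxPoints(r).tolist())
cup=cv2.inRange(hsv,(0,0,110),(180,60,255))
c=cv2.convexHull(big(cup,(270,175,320,230)));print("cup",circ(rays(d,c,.115)),cv2.boundingRect(c))
hd=cv2.inRange(hsv,(5,150,60),(16,255,255));c=big(hd,(145,205,172,245))
r=cv2.minAreaRect(rays(d,c,.168)[:,:2].astype(np.float32));print("handle",r,cv2.boxPoints(r).tolist())
im=cv2.resize(d["img"][175:315,105:330],None,fx=3.5,fy=3.5,interpolation=cv2.INTER_CUBIC);cv2.imwrite("pics/crop1.png",im)
np.set_printoptions(suppress=True)
E
```

```text
disc [ 26  79 254]
base [ 17 158 244]
hand [ 15 167 231]
ring [ 28  61 255]
cup [  0   0 255]
cuprim [ 75   2 250]
disc (np.float64(0.4598989418240259), np.float64(0.2331390237084907), np.float64(0.1331967530664847)) (125, 187, 91, 103)
base ((0.43413588404655457, 0.22772987186908722), (0.2307652086019516, 0.292351633310318), 85.8324203491211) [[0.2799612879753113, 0.123275525867939], [0.5715398788452148, 0.1020292118191719], [0.5883104801177979, 0.33218422532081604], [0.2967318892478943, 0.35343053936958313]]
cup (np.float64(0.5435440084593526), np.float64(-0.09429280301164558), np.float64(0.037830185504230555)) (280, 185, 32, 31)
handle ((0.4644220471382141, 0.2180689573287964), (0.061220183968544006, 0.018343443050980568), 35.73501205444336) [[0.4342183768749237, 0.20763644576072693], [0.44493165612220764, 0.1927465796470642], [0.4946257174015045, 0.22850146889686584], [0.4839124381542206, 0.24339133501052856]]
```

View pics/crop1.png

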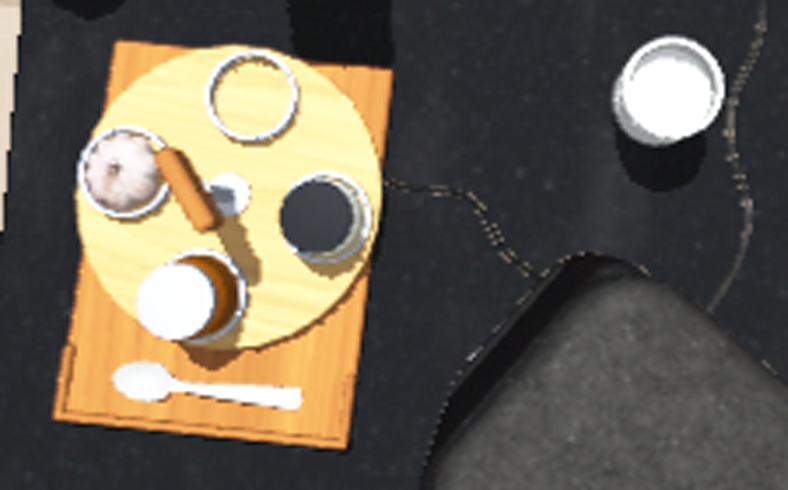

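The crop shows the ring centre at crop (252,97), the cup rim at (668,90) and the handle from (167,152) to (208,225). The disc mask leaked onto the base, so I'll tighten it, and I'll fit the rim only on its unobstructed far side.

```bash
cat > m.py <<'E'
from h import *
from scipy.optimize import least_squares
def fixed(P,r,g=None):
    g=P[:,:2].mean(0) if g is None else g
    f=lambda c:np.hypot(*(P[:,:2]-c).T)-r
    s=least_squares(f,g,loss="soft_l1",f_scale=.001);return s.x,np.abs(f(s.x)).mean()
def disc(d):
    hsv=cv2.cvtColor(d["img"],cv2.COLOR_BGR2HSV)
    m=cv2.inRange(hsv,(20,35,150),(32,125,255));m=cv2.morphologyEx(m,cv2.MORPH_OPEN,np.ones((2,2)))
    c=cv2.convexHull(big(m,(110,180,225,290)));return fixed(rays(d,c,.03),.113),circ(rays(d,c,.03))
E
python3 - <<'E'
from m import *
d=snapshot("top");hsv=cv2.cvtColor(d["img"],cv2.COLOR_BGR2HSV)
(C,e),k=disc(d);print("disc",C,e,k)
# rim: hull, far side from camera
cup=cv2.inRange(hsv,(0,0,110),(180,60,255))
P=rays(d,cv2.convexHull(big(cup,(270,175,320,230))),.115)[:,:2]
cam=np.array(d["cam_to_world"])[:2,3];u=np.array([.5435,-.0943])-cam;u/=np.linalg.norm(u)
far=P[(P-P.mean(0))@u>0];print("rim far",fixed(far,.035),circ(far),len(far))
# ring: interior wood blob
m=cv2.inRange(hsv,(20,35,150),(32,125,255))
n,l,s,cc=cv2.connectedComponentsWithStats(m,connectivity=4);i=l[203,177];print("ring blob",s[i],cc[i],rays(d,cc[i],.035))
k=(l==i).astype(np.uint8);P=rays(d,cv2.findContours(k,0,1)[0][0],.035);print(circ(P))
# scene view
d2=snapshot("scene");h2=cv2.cvtColor(d2["img"],cv2.COLOR_BGR2HSV)
cup=cv2.inRange(h2,(0,0,110),(180,60,255));c=big(cup,(262,165,302,218));print(cv2.boundingRect(c))
P=rays(d2,cv2.convexHull(c),.115)[:,:2];cam=np.array(d2["cam_to_world"])[:2,3];u=np.array([.5435,-.0943])-cam;u/=np.linalg.norm(u)
q=P-np.array([.5435,-.0943]);far=P[q@u>0];print("scene rim",fixed(far,.035),circ(far))
for z,p in((.03,(C[0],C[1],.03)),(.154,(C[0],C[1],.154))):print(proj(d,p),proj(d2,p)*796/512)
# handle ends in scene
E
```

```text
disc [0.46107404 0.21930919] 0.0013430387587975061 (np.float64(0.4625358015834618), np.float64(0.21784409203820365), np.float64(0.11104385267668351))
rim far (array([ 0.54656071, -0.09815979]), np.float64(0.0003084492067649616)) (np.float64(0.5461657033140387), np.float64(-0.09763552617451374), np.float64(0.0355001863019626)) 12
ring blob [167 193  21  21 341] [176.84164223 202.83870968] [[0.53604036 0.20725731 0.035     ]]
(np.float64(0.5361431732842435), np.float64(0.2071723512072249), np.float64(0.02613546182387028))
(262, 165, 37, 51)
scene rim (array([ 0.58631696, -0.12540762]), np.float64(0.015751775244366745)) (np.float64(0.567270795103579), np.float64(-0.1074569262256029), np.float64(0.05574498841826732))
[[170.79605838 231.53353287]] [[404.15298947 450.55363096]]
[[159.22790755 230.35324079]] [[405.12281772 389.42600551]]
```

```bash
python3 - <<'E'
from h import *
import plant;print([x for x in dir(plant) if x[0]!='_'])
d=snapshot("top");f=512/796
for p in((400,388),(430,385),(352,490),(565,495),(560,540),(480,610)):print(p,rays(d,np.array(p)*f,.33).round(3)[0])
d2=snapshot("scene")
print("scene top/back pts")
for p in((515,195),(590,255),(690,215)):print(p,rays(d2,np.array(p)*f,.33).round(3)[0])
for p in((490,345),(545,408)):print(p,rays(d2,np.array(p)*f,0).round(3)[0])
# base corners: back z=.012
c=[(115,42),(392,70),(55,418),(347,448)]
for p in c:print(rays(d,np.array(p)/3.5+[105,175],.012).round(4)[0])
print(rays(d,np.array([[118,380],[300,400]])/3.5+[105,175],.02).round(3))
E
```

```text
['Unreachable', 'finish_job', 'get_state', 'snapshot']
(400, 388) [0.429 0.001 0.33 ]
(430, 385) [ 0.433 -0.034  0.33 ]
(352, 490) [0.315 0.051 0.33 ]
(565, 495) [ 0.315 -0.189  0.33 ]
(560, 540) [ 0.267 -0.183  0.33 ]
(480, 610) [ 0.192 -0.094  0.33 ]
scene top/back pts
(515, 195) [ 0.417 -0.036  0.33 ]
(590, 255) [0.287 0.069 0.33 ]
(690, 215) [ 0.19  -0.091  0.33 ]
(490, 345) [ 0.44  -0.085  0.   ]
(545, 408) [ 0.308  0.018 -0.   ]
[0.5776 0.3187 0.012 ]
[0.5629 0.1054 0.012 ]
[0.2967 0.3412 0.012 ]
[0.2804 0.1258 0.012 ]
[[0.326 0.295 0.02 ]
 [0.315 0.161 0.02 ]]
```

```bash
python3 - <<'E'
from h import *
d=snapshot("top");f=512/796
print("sugar",rays(d,np.array((597,240))*f,.181),"mug",rays(d,np.array((595,337))*f,.091),rays(d,np.array((552,346))*f,.05))
print("lemon",rays(d,np.array((425,224))*f,.025))
# yaw/pile pregrasp delta
s=get_state();r=R.from_quat(s["eef_rot"])
print("x axis",r.as_matrix()[:,0],s["tool_pos"])
E
cat >> h.py <<'E'
def go(p,yaw,q=None,p0=None):
    "shift/turn from the commanded (here: nominal or measured) pose to TCP p, tool down, tool x at yaw"
    s=get_state();r0=R.from_quat(s["eef_rot"] if q is None else q);p0=s["tool_pos"] if p0 is None else p0
    t=R.from_matrix(np.array([[np.cos(yaw),np.sin(yaw),0],[np.sin(yaw),-np.cos(yaw),0],[0,0,-1]]).T)
    sh=r0.inv().apply(np.array(p)-p0)/.3;tu=(r0.inv()*t).as_rotvec()/np.pi
    print("shift",sh.round(3).tolist(),"turn",tu.round(4).tolist(),"mm",round(np.linalg.norm(sh)*300),"deg",round(np.linalg.norm(tu)*180,1))
E
python3 - <<'E'
from h import *
P0=[.182,-.598,.239]
go([.182,-.598,.43],.296);go([.40,-.40,.45],.0);go([.5415,-.1306,.40],-.155);go([.5415,-.1306,.16],-.155)
E
```

```text
sugar [[ 0.64933559 -0.28874768  0.181     ]] mug [[ 0.51221055 -0.31646914  0.091     ]] [[ 0.49794356 -0.25883376  0.05      ]]
lemon [[ 0.70645284 -0.04298696  0.025     ]]
x axis [9.56566773e-01 2.91513307e-01 1.70586504e-06] [ 0.18218077 -0.59780212  0.2386333 ]
shift [-0.001, 0.0, -0.638] turn [-0.0, -0.0, -0.0001] mm 191 deg 0.0
shift [0.887, -0.419, -0.704] turn [-0.0, 0.0, 0.0942] mm 362 deg 16.9
shift [1.6, -1.141, -0.538] turn [-0.0, 0.0, 0.1435] mm 611 deg 25.8
shift [1.6, -1.141, 0.262] turn [-0.0, 0.0, 0.1435] mm 595 deg 25.8
```

Request:
send_rows:
  targets:
    - [[0,0,-0.2],[0,0,0]]
    - [[0,0,-0.4],[0,0,0]]
    - [[0,0,-0.55],[0,0,0.01]]
    - [[0.1,-0.04,-0.65],[0,0,0.02]]
    - [[0.25,-0.12,-0.7],[0,0,0.035]]
    - [[0.4,-0.19,-0.7],[0,0,0.05]]
    - [[0.56,-0.26,-0.7],[0,0,0.065]]
    - [[0.72,-0.34,-0.7],[0,0,0.08]]
    - [[0.88,-0.42,-0.7],[0,0,0.094]]
    - [[0.88,-0.42,-0.7],[0,0,0.094]]
  fingers: 0.3
  newtons: 25

```text
clock: 1.65
tool_pos: [0.4021, -0.3958, 0.4489]
eef_rot: [1.0, 0.005, 0.001, -0.001]
contact_force: [-0.4, -1.0, 0.9]
opening: 0.297
finger_force: 0.0
```

```bash
python3 - <<'E'
from h import *
print(get_state()["q"].round(2));go([.5415,-.1306,.38],-.155);go([.5415,-.1306,.16],-.155)
E
```

```text
[ 0.81  0.42 -0.19  1.4   0.08  1.32 -0.94]
shift [0.473, -0.879, 0.233] turn [-0.0008, -0.0007, 0.0526] mm 307 deg 9.5
shift [0.472, -0.877, 0.966] turn [-0.0008, -0.0007, 0.0526] mm 416 deg 9.5
```

Request:
send_rows:
  targets:
    - [[0.06,-0.12,0.02],[0,0,0.006]]
    - [[0.14,-0.27,0.05],[0,0,0.015]]
    - [[0.23,-0.42,0.08],[0,0,0.025]]
    - [[0.31,-0.57,0.12],[0,0,0.035]]
    - [[0.39,-0.72,0.16],[0,0,0.045]]
    - [[0.45,-0.83,0.2],[0,0,0.05]]
    - [[0.475,-0.88,0.26],[0,0,0.053]]
    - [[0.475,-0.88,0.36],[0,0,0.053]]
    - [[0.475,-0.88,0.48],[0,0,0.053]]
    - [[0.475,-0.88,0.58],[0,0,0.053]]
    - [[0.475,-0.88,0.64],[0,0,0.053]]
    - [[0.475,-0.88,0.64],[0,0,0.053]]

```text
clock: 3.15
tool_pos: [0.5392, -0.1375, 0.2556]
eef_rot: [0.997, -0.084, -0.002, 0.0]
contact_force: [0.3, -0.2, 1.2]
opening: 0.302
finger_force: 0.0
```

```bash
python3 - <<'E'
from h import *
print(get_state()["q"].round(2),get_state()["contact_force"]);go([.5415,-.1306,.14],-.155)
d=snapshot("scene");cv2.imwrite("pics/a.png",cv2.resize(d["img"],(796,597)))
E
```

```text
[ 0.28  0.58 -0.19  1.75  0.14  0.83 -1.71] [ 0.31120102 -0.18101822  1.18694716]
shift [0.005, -0.024, 0.385] turn [0.0003, 0.001, -0.0039] mm 116 deg 0.7
```

View pics/a.png

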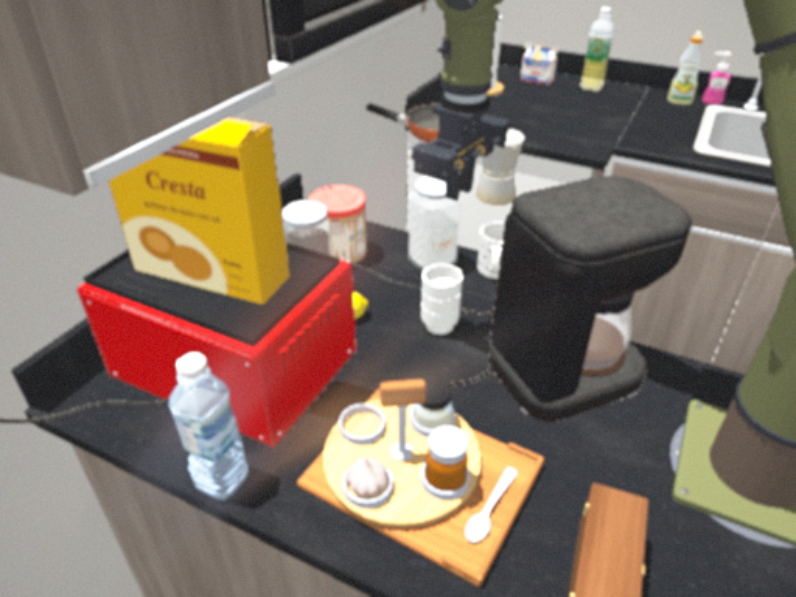

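The gripper is over the pile, with its fingers at about (440,190), and it clears the coffee maker. I'll continue down.

Request:
send_rows:
  targets:
    - [[0.005,-0.024,0.1],[0,0,-0.002]]
    - [[0.005,-0.024,0.22],[0,0,-0.004]]
    - [[0.005,-0.024,0.32],[0,0,-0.004]]
    - [[0.005,-0.024,0.38],[0,0,-0.004]]
    - [[0.005,-0.024,0.38],[0,0,-0.004]]
    - [[0.005,-0.024,0.38],[0,0,-0.004]]

```text
clock: 3.95
tool_pos: [0.5442, -0.1299, 0.1441]
eef_rot: [0.997, -0.077, 0.001, 0.0]
contact_force: [0.2, -0.3, 0.8]
opening: 0.299
finger_force: 0.0
```

```bash
python3 - <<'E'
from h import *
go([.5415,-.1306,.093],-.155)
E
```

```text
shift [-0.009, 0.004, 0.17] turn [0.0001, -0.0009, 0.0004] mm 51 deg 0.2
```

Request:
send_rows:
  targets:
    - [[-0.005,0.003,0.06],[0,0,0]]
    - [[-0.007,0.003,0.12],[0,0,0]]
    - [[-0.007,0.003,0.155],[0,0,0]]
    - [[-0.007,0.003,0.16],[0,0,0]]
    - [[-0.007,0.003,0.16],[0,0,0]]

```text
clock: 4.58
tool_pos: [0.5414, -0.1301, 0.0953]
eef_rot: [0.997, -0.077, 0.001, 0.0]
contact_force: [0.3, -0.0, 0.3]
opening: 0.302
finger_force: 0.0
```

```bash
python3 - <<'E'
from h import *
for i in range(3):
    d=snapshot("top");s=get_state();print(s["tool_pos"],s["contact_force"])
go([.5415,-.1306,.093],-.155)
d2=snapshot("scene")
a=cv2.resize(d["img"][165:240,255:345],(400,333),interpolation=2);b=cv2.resize(d2["img"][120:220,240:330],(300,333),interpolation=2)
cv2.imwrite("pics/b.png",np.hstack([a,b]))
E
```

```text
[ 0.54141653 -0.13012311  0.09541463] [ 0.58713186 -0.37363462  0.43414239]
[ 0.54135893 -0.13012761  0.09537994] [-0.0738446   0.62130171 -0.1282659 ]
[ 0.54129802 -0.13011639  0.09531266] [ 0.01758281 -0.23323813 -0.03480982]
shift [0.001, 0.001, 0.008] turn [0.0, -0.0004, 0.0005] mm 2 deg 0.1
```

View pics/b.png

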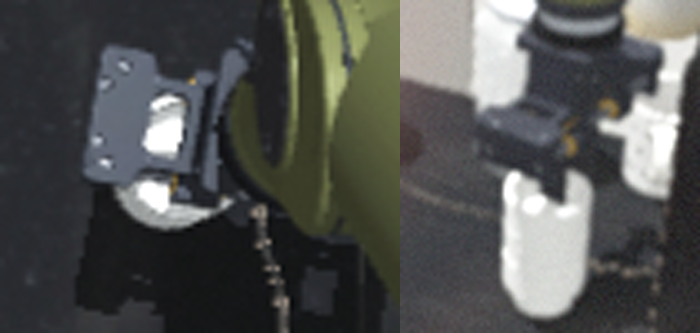

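The fingers straddle the rim, one inside the mouth and one outside. I'll go 3 mm lower and close.

Request:
send_rows:
  targets:
    - [[0,0,0.01],[0,0,0]]
    - [[0,0,0.01],[0,0,0]]
    - [[0,0,0.01],[0,0,0]]

```text
clock: 5.15
tool_pos: [0.5409, -0.13, 0.0917]
eef_rot: [0.997, -0.077, 0.0, 0.0]
contact_force: [-0.1, -0.1, 0.3]
opening: 0.299
finger_force: 0.0
```

Request:
send_rows:
  targets:
    - [[0,0,0],[0,0,0]]
    - [[0,0,0],[0,0,0]]
    - [[0,0,0],[0,0,0]]
    - [[0,0,0],[0,0,0]]
    - [[0,0,0],[0,0,0]]
  fingers: 0
  newtons: 25

```text
clock: 5.78
tool_pos: [0.5408, -0.1301, 0.0917]
eef_rot: [0.997, -0.077, 0.0, 0.0]
contact_force: [0.8, -0.2, -0.3]
opening: 0.051
finger_force: 24.3
```

Request:
send_rows:
  targets:
    - [[0,0,-0.02],[0,0,0]]
    - [[0,0,-0.04],[0,0,0]]
    - [[0,0,-0.07],[0,0,0]]
    - [[0,0,-0.1],[0,0,0]]
    - [[0,0,-0.15],[0,0,0]]
    - [[0,0,-0.21],[0,0,0]]
    - [[0,0,-0.28],[0,0,0]]
    - [[0,0,-0.36],[0,0,0]]
    - [[0,0,-0.42],[0,0,0]]
    - [[0,0,-0.45],[0,0,0]]
    - [[0,0,-0.45],[0,0,0]]

```text
clock: 7.15
tool_pos: [0.5411, -0.1301, 0.2274]
eef_rot: [0.997, -0.077, 0.001, 0.0]
contact_force: [-0.4, 0.5, -0.4]
opening: 0.055
finger_force: 24.2
```

```bash
python3 - <<'E'
from h import *
s=get_state();print(s["q"].round(2),s["opening"],s["finger_force"],s["tool_pos"])
d=snapshot("scene");cv2.imwrite("pics/c.png",cv2.resize(d["img"][80:300,180:400],(660,594),interpolation=2))
E
```

```text
[ 0.27  0.61 -0.19  1.79  0.16  0.75 -1.73] 0.05540074772400669 24.244733206287492 [ 0.54106878 -0.13007948  0.22740432]
```

View pics/c.png

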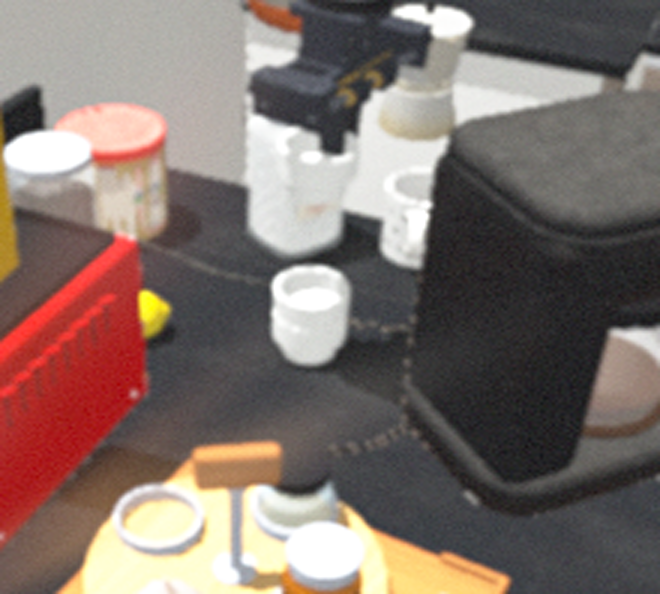

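The top cup is lifted, and the pile of two still stands at (310,315). I'll carry it over to the ring.

```bash
python3 - <<'E'
from h import *
go([.5313,.1747,.227],-.155)
go([.5313,.1747,.15],-.155)
E
```

```text
shift [-0.186, -0.999, -0.001] turn [0.0, 0.0, 0.0005] mm 305 deg 0.1
shift [-0.186, -0.999, 0.256] turn [0.0, 0.0, 0.0005] mm 314 deg 0.1
```

Request:
send_rows:
  targets:
    - [[-0.01,-0.05,0],[0,0,0]]
    - [[-0.028,-0.15,0],[0,0,0]]
    - [[-0.052,-0.28,0],[0,0,0]]
    - [[-0.078,-0.42,0],[0,0,0]]
    - [[-0.104,-0.56,0],[0,0,0]]
    - [[-0.13,-0.7,0],[0,0,0]]
    - [[-0.152,-0.82,0],[0,0,0]]
    - [[-0.171,-0.92,0],[0,0,0]]
    - [[-0.182,-0.98,0],[0,0,0]]
    - [[-0.186,-0.999,0],[0,0,0]]
    - [[-0.186,-0.999,0],[0,0,0]]
    - [[-0.186,-0.999,0],[0,0,0]]

```text
clock: 8.7
tool_pos: [0.5317, 0.173, 0.2266]
eef_rot: [0.997, -0.078, -0.0, 0.001]
contact_force: [-0.1, -0.5, -1.6]
opening: 0.056
finger_force: 24.2
```

```bash
python3 - <<'E'
from h import *
go([.5313,.1747,.12],-.155)
E
```

```text
shift [-0.002, -0.006, 0.355] turn [0.0004, -0.0, -0.0002] mm 107 deg 0.1
```

Request:
send_rows:
  targets:
    - [[-0.001,-0.003,0.08],[0,0,0]]
    - [[-0.002,-0.006,0.2],[0,0,0]]
    - [[-0.002,-0.006,0.31],[0,0,0]]
    - [[-0.002,-0.006,0.39],[0,0,0]]
    - [[-0.002,-0.006,0.43],[0,0,0]]
    - [[-0.002,-0.006,0.44],[0,0,0]]
    - [[-0.002,-0.006,0.44],[0,0,0]]

```text
clock: 9.57
tool_pos: [0.5318, 0.1765, 0.0953]
eef_rot: [0.997, -0.077, 0.001, -0.0]
contact_force: [-0.2, 0.2, -0.0]
opening: 0.054
finger_force: 24.2
```

```bash
python3 - <<'E'
from h import *
s=get_state();print(s["tool_pos"],s["contact_force"])
go([.5313,.1747,.07],-.155)
d=snapshot("scene");cv2.imwrite("scene_c.png",d["img"])
t=s["tool_pos"]
c=t+np.array([.0052,.0325,-.0287])
im=cv2.resize(d["img"][190:350,180:320],(700,800),interpolation=2)
print("cup foot px (crop)",[( (proj(d,c+o)[0]-[180,190])*5).round() for o in ([.027,0,0],[-.027,0,0],[0,.027,0],[0,0,.052])])
cv2.imwrite("pics/d.png",cv2.resize(im,(525,600)))
E
```

```text
[0.5317697  0.17646588 0.09533716] [-0.20413362  0.23860499 -0.01741284]
shift [-0.001, 0.006, 0.084] turn [-0.0001, -0.0004, 0.0003] mm 25 deg 0.1
cup foot px (crop) [array([209., 349.]), array([313., 390.]), array([230., 410.]), array([257., 287.])]
```

View pics/d.png

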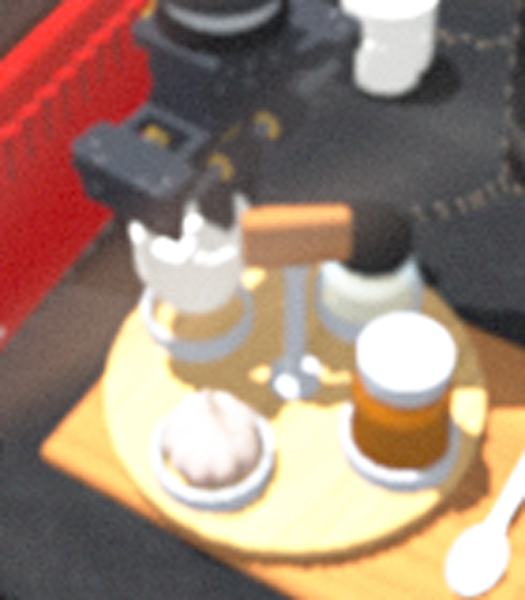

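```bash
python3 - <<'E'
from h import *
d=snapshot("scene");M=np.array(d["cam_to_world"])
th=np.linspace(0,6.28,60)
for nm,c,r in(("ring outer top",(.5365,.2073,.046),.0335),("ring outer bot",(.5365,.2073,.030),.0335),("garlic ring",(.463+.075*np.sin(.155),.219+.075*np.cos(.155),.046),.0335)):
    P=np.array(c)+r*np.c_[np.cos(th),np.sin(th),0*th]
    p=(proj(d,P)-[180,190])*3.75;print(nm,p.min(0).round(),p.max(0).round())
s=get_state();c=s["tool_pos"]+np.array([.0052,.0325,-.0287])
for nm,z,r in(("foot",0,.027),("collarlow",.0205,.035),("rim",.052,.035)):
    P=c+[0,0,z]+r*np.c_[np.cos(th),np.sin(th),0*th];p=(proj(d,P)-[180,190])*3.75;print(nm,p.min(0).round(),p.max(0).round())
im=d["img"];hsv=cv2.cvtColor(im,cv2.COLOR_BGR2HSV)
for y in(262,268,271,274,278,282,285): print(y,[tuple(int(v) for v in hsv[y,x]) for x in (216,217,218,219,220,221,244,245,246,247,248,249)])
E
```

```text
ring outer top [143. 258.] [253. 341.]
ring outer bot [145. 275.] [253. 359.]
garlic ring [159. 393.] [279. 494.]
foot [150. 244.] [240. 311.]
collarlow [135. 211.] [253. 298.]
rim [132. 173.] [252. 260.]
262 [(13, 32, 168), (21, 20, 219), (13, 8, 233), (10, 7, 227), (21, 15, 222), (19, 13, 220), (19, 32, 233), (21, 54, 255), (27, 65, 255), (29, 70, 255), (28, 76, 255), (24, 95, 255)]
268 [(12, 77, 119), (3, 31, 148), (5, 7, 215), (120, 4, 245), (170, 3, 233), (9, 15, 218), (13, 13, 175), (8, 6, 177), (6, 33, 188), (17, 73, 191), (17, 97, 184), (17, 101, 191)]
271 [(13, 80, 191), (15, 26, 251), (0, 0, 255), (130, 3, 252), (8, 13, 222), (14, 71, 214), (16, 79, 188), (16, 38, 183), (14, 24, 181), (15, 58, 184), (17, 93, 189), (17, 108, 191)]
274 [(30, 57, 255), (29, 32, 255), (21, 14, 255), (0, 3, 251), (5, 12, 237), (21, 79, 243), (18, 62, 182), (12, 19, 176), (10, 5, 169), (17, 46, 179), (16, 92, 189), (17, 105, 191)]
278 [(28, 55, 255), (29, 51, 255), (27, 48, 255), (18, 31, 251), (0, 4, 243), (150, 1, 251), (110, 13, 176), (126, 7, 177), (20, 39, 172), (17, 87, 181), (17, 105, 189), (18, 118, 181)]
282 [(29, 49, 255), (29, 43, 255), (29, 40, 255), (29, 41, 255), (29, 42, 255), (25, 39, 255), (17, 74, 180), (17, 101, 184), (18, 114, 184), (18, 112, 186), (18, 117, 186), (18, 111, 188)]
285 [(29, 35, 255), (29, 35, 255), (29, 37, 255), (29, 38, 255), (29, 39, 255), (30, 33, 255), (17, 111, 190), (17, 109, 185), (18, 112, 185), (18, 111, 183), (19, 112, 184), (18, 114, 177)]
```

Request:
send_rows:
  targets:
    - [[0,0.003,0.02],[0,0,0]]
    - [[0,0.003,0.04],[0,0,0]]
    - [[0,0.003,0.06],[0,0,0]]
    - [[0,0.003,0.075],[0,0,0]]
    - [[0,0.003,0.085],[0,0,0]]
    - [[0,0.003,0.085],[0,0,0]]

```text
clock: 10.42
tool_pos: [0.5309, 0.1757, 0.0689]
eef_rot: [0.997, -0.077, -0.0, 0.0]
contact_force: [-0.3, -0.1, -0.6]
opening: 0.053
finger_force: 24.2
```

Request:
send_rows:
  targets:
    - [[0,0,0.01],[0,0,0]]
    - [[0,0,0.018],[0,0,0]]
    - [[0,0,0.026],[0,0,0]]
    - [[0,0,0.032],[0,0,0]]
    - [[0,0,0.032],[0,0,0]]

```text
clock: 11.05
tool_pos: [0.531, 0.1756, 0.0595]
eef_rot: [0.997, -0.077, -0.0, 0.0]
contact_force: [-0.2, 0.1, -0.3]
opening: 0.054
finger_force: 24.2
```

Request:
send_rows:
  targets:
    - [[0,0,0.003],[0,0,0]]
    - [[0,0,0.006],[0,0,0]]
    - [[0,0,0.006],[0,0,0]]

```text
clock: 11.42
tool_pos: [0.5315, 0.1761, 0.0586]
eef_rot: [0.997, -0.077, 0.001, -0.0]
contact_force: [-0.9, 0.0, 5.1]
opening: 0.053
finger_force: 24.2
```

The cup bottomed out at the predicted height with 5 N of contact. I'll release and rise.

Request:
send_rows:
  targets:
    - [[0,0,0],[0,0,0]]
    - [[0,0,0],[0,0,0]]
    - [[0,0,0],[0,0,0]]
    - [[0,0,0],[0,0,0]]
  fingers: 0.25

```text
clock: 11.92
tool_pos: [0.531, 0.1756, 0.0577]
eef_rot: [0.997, -0.077, -0.0, 0.0]
contact_force: [-0.2, -0.3, -0.2]
opening: 0.25
finger_force: 0.0
```

Request:
send_rows:
  targets:
    - [[0,0,-0.02],[0,0,0]]
    - [[0,0,-0.06],[0,0,0]]
    - [[0,0,-0.12],[0,0,0]]
    - [[0,0,-0.2],[0,0,0]]
    - [[0,0,-0.32],[0,0,0]]
    - [[0,0,-0.45],[0,0,0]]
    - [[0,0,-0.58],[0,0,0]]
    - [[0,0,-0.65],[0,0,0]]
    - [[0,0,-0.65],[0,0,0]]

```text
clock: 13.05
tool_pos: [0.532, 0.176, 0.2555]
eef_rot: [0.997, -0.077, 0.002, -0.001]
contact_force: [0.4, -0.7, -0.9]
opening: 0.25
finger_force: 0.0
```

```bash
python3 - <<'E'
from h import *
s=get_state();print(s["q"].round(2),s["opening"],s["finger_force"],s["tool_pos"],s["contact_force"])
d=snapshot("scene");d2=snapshot("top")
a=cv2.resize(d["img"][190:350,180:350],(510,480),interpolation=2);cv2.imwrite("pics/e.png",a)
E
```

```text
[-0.31  0.58 -0.16  1.75  0.12  0.82 -2.24] 0.2502457003572205 0.0 [0.53203745 0.17602369 0.25545026] [ 0.42416496 -0.7143523  -0.86536077]
```

View pics/e.png

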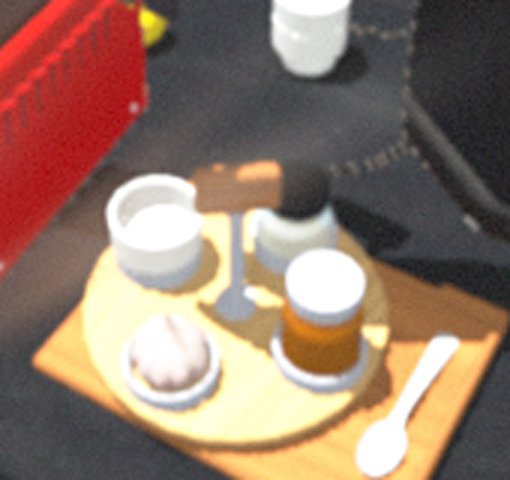

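The cup stands fully down and upright in its ring at (155,230), with the pile of two, garlic and jars undisturbed. Next is the handle.

```bash
python3 - <<'E'
from h import *
go([.463,.219,.235],.628);go([.463,.219,.135],.628)
E
```

```text
shift [-0.245, -0.109, 0.059] turn [0.0001, 0.0001, -0.2487] mm 82 deg 44.8
shift [-0.245, -0.109, 0.393] turn [0.0001, 0.0001, -0.2487] mm 143 deg 44.8
```

Request:
send_rows:
  targets:
    - [[-0.05,-0.02,0],[0,0,-0.04]]
    - [[-0.1,-0.045,0],[0,0,-0.09]]
    - [[-0.15,-0.07,0],[0,0,-0.14]]
    - [[-0.2,-0.09,0.02],[0,0,-0.19]]
    - [[-0.23,-0.1,0.04],[0,0,-0.23]]
    - [[-0.245,-0.109,0.06],[0,0,-0.249]]
    - [[-0.245,-0.109,0.06],[0,0,-0.249]]
    - [[-0.245,-0.109,0.06],[0,0,-0.249]]
  fingers: 0.55

```text
clock: 14.15
tool_pos: [0.4638, 0.2189, 0.2346]
eef_rot: [0.951, 0.308, -0.0, 0.0]
contact_force: [0.7, 0.3, 0.1]
opening: 0.549
finger_force: 0.0
```

```bash
python3 - <<'E'
from h import *
print(get_state()["q"].round(2));go([.463,.219,.135],.628)
E
```

```text
[-0.29  0.57 -0.37  1.9   0.3   0.73 -1.78]
shift [-0.002, -0.002, 0.332] turn [0.0001, 0.0001, -0.0003] mm 100 deg 0.1
```

Request:
send_rows:
  targets:
    - [[-0.002,-0.002,0.06],[0,0,0]]
    - [[-0.002,-0.002,0.13],[0,0,0]]
    - [[-0.002,-0.002,0.2],[0,0,0]]
    - [[-0.002,-0.002,0.27],[0,0,0]]
    - [[-0.002,-0.002,0.32],[0,0,0]]
    - [[-0.002,-0.002,0.332],[0,0,0]]
    - [[-0.002,-0.002,0.332],[0,0,0]]

```text
clock: 15.02
tool_pos: [0.4629, 0.2195, 0.1354]
eef_rot: [0.951, 0.309, 0.0, 0.0]
contact_force: [-0.9, -1.0, 0.2]
opening: 0.548
finger_force: 0.0
```

Request:
send_rows:
  targets:
    - [[0,0,0],[0,0,0]]
    - [[0,0,0],[0,0,0]]
    - [[0,0,0],[0,0,0]]
    - [[0,0,0],[0,0,0]]
    - [[0,0,0],[0,0,0]]
    - [[0,0,0],[0,0,0]]
  fingers: 0
  newtons: 10

```text
clock: 15.78
tool_pos: [0.4616, 0.2207, 0.1354]
eef_rot: [0.951, 0.31, -0.0, -0.001]
contact_force: [-3.4, 3.1, 3.7]
opening: 0.17
finger_force: 10.0
```

```bash
python3 - <<'E'
from h import *
s=get_state();r=R.from_quat(s["eef_rot"])
print(s["q"].round(2),s["tool_pos"],"tool-frame F",r.inv().apply(s["contact_force"]),"M",s["moment"],s["opening"]*88,s["finger_force"],r.as_matrix()[:,0])
E
```

```text
[-0.36  0.72 -0.28  2.    0.4   0.48 -1.88] [0.46159678 0.22071574 0.13544929] tool-frame F [-0.88484086 -4.53605397 -3.70282829] M [ 0.75269214  0.91106945 -0.00702922] 15.000456000978915 9.982030585961184 [8.07742489e-01 5.89535421e-01 2.40739051e-04]
```

The handle is gripped at 15 mm as expected, with about a 1.8 mm lateral offset. I'll recentre while starting the turn.

Request:
send_rows:
  targets:
    - [[0,-0.003,0],[0,0,0]]
    - [[0,-0.006,0],[0,0,0]]
    - [[0,-0.006,0],[0,0,-0.004]]
    - [[0,-0.006,0],[0,0,-0.012]]
    - [[0,-0.006,0],[0,0,-0.024]]
    - [[0,-0.006,0],[0,0,-0.04]]
    - [[0,-0.006,0],[0,0,-0.058]]
    - [[0,-0.006,0],[0,0,-0.074]]
    - [[0,-0.006,0],[0,0,-0.088]]
    - [[0,-0.006,0],[0,0,-0.096]]
    - [[0,-0.006,0],[0,0,-0.1]]
    - [[0,-0.006,0],[0,0,-0.1]]
  newtons: 15

```text
clock: 17.27
tool_pos: [0.462, 0.2203, 0.1354]
eef_rot: [0.891, 0.454, 0.0, 0.0]
contact_force: [-2.6, -0.1, 4.9]
opening: 0.17
finger_force: 15.0
```

```bash
cat >> h.py <<'E'
def rep():
    s=get_state();r=R.from_quat(s["eef_rot"]);x=r.as_matrix()[:,0]
    print(s["q"].round(2),s["tool_pos"].round(4),"toolF",r.inv().apply(s["contact_force"]).round(1),"M",s["moment"].round(2),round(s["opening"]*88,1),s["finger_force"],"yaw",np.arctan2(x[1],x[0])%(2*np.pi),"tilt",r.as_matrix()[:,2].round(3))
E
python3 -c "
from h import *
rep()"
```

```text
[-0.31  0.73 -0.36  1.99  0.51  0.51 -1.67] [0.462  0.2203 0.1354] toolF [-1.6 -2.1 -4.9] M [ 0.23  0.48 -0.01] 15.0 14.992543102707714 yaw 0.9423852856581634 tilt [ 0.001 -0.    -1.   ]
```

Request:
send_rows:
  targets:
    - [[0,-0.002,0],[0,0,-0.008]]
    - [[0,-0.002,0],[0,0,-0.024]]
    - [[0,-0.002,0],[0,0,-0.046]]
    - [[0,-0.002,0],[0,0,-0.07]]
    - [[0,-0.002,0],[0,0,-0.094]]
    - [[0,-0.002,0],[0,0,-0.118]]
    - [[0,-0.002,0],[0,0,-0.142]]
    - [[0,-0.002,0],[0,0,-0.166]]
    - [[0,-0.002,0],[0,0,-0.188]]
    - [[0,-0.002,0],[0,0,-0.206]]
    - [[0,-0.002,0],[0,0,-0.218]]
    - [[0,-0.002,0],[0,0,-0.22]]

```text
clock: 18.77
tool_pos: [0.463, 0.2201, 0.1354]
eef_rot: [0.685, 0.729, 0.001, 0.001]
contact_force: [4.7, -4.0, 3.9]
opening: 0.165
finger_force: 15.0
```

```bash
python3 -c "
from h import *
rep()"
```

```text
[-0.2   0.76 -0.55  1.99  0.71  0.6  -1.17] [0.463  0.2201 0.1354] toolF [-4.3  4.4 -3.9] M [-0.64 -0.98 -0.05] 14.5 15.003360364353284 yaw 1.6331748012156377 tilt [ 0.003 -0.001 -1.   ]
```

Request:
send_rows:
  targets:
    - [[-0.003,0.003,0],[0,0,-0.006]]
    - [[-0.004,0.005,0],[0,0,-0.022]]
    - [[-0.004,0.005,0],[0,0,-0.046]]
    - [[-0.004,0.005,0],[0,0,-0.07]]
    - [[-0.004,0.005,0],[0,0,-0.094]]
    - [[-0.004,0.005,0],[0,0,-0.118]]
    - [[-0.004,0.005,0],[0,0,-0.142]]
    - [[-0.004,0.005,0],[0,0,-0.166]]
    - [[-0.004,0.005,0],[0,0,-0.188]]
    - [[-0.004,0.005,0],[0,0,-0.206]]
    - [[-0.004,0.005,0],[0,0,-0.218]]
    - [[-0.004,0.005,0],[0,0,-0.22]]

```text
clock: 20.27
tool_pos: [0.4641, 0.2206, 0.1354]
eef_rot: [0.397, 0.918, 0.001, 0.001]
contact_force: [5.3, 0.3, 3.3]
opening: 0.165
finger_force: 15.0
```

```bash
python3 -c "
from h import *
rep()"
```

```text
[-0.09  0.8  -0.74  1.98  0.86  0.7  -0.63] [0.4641 0.2206 0.1354] toolF [-3.4  4.  -3.3] M [-0.07 -1.15 -0.01] 14.5 15.00177853857167 yaw 2.325719981116732 tilt [ 0.002  0.001 -1.   ]
```

Request:
send_rows:
  targets:
    - [[-0.003,0.003,0],[0,0,-0.006]]
    - [[-0.003,0.004,0],[0,0,-0.022]]
    - [[-0.003,0.004,0],[0,0,-0.046]]
    - [[-0.003,0.004,0],[0,0,-0.07]]
    - [[-0.003,0.004,0],[0,0,-0.094]]
    - [[-0.003,0.004,0],[0,0,-0.118]]
    - [[-0.003,0.004,0],[0,0,-0.142]]
    - [[-0.003,0.004,0],[0,0,-0.166]]
    - [[-0.003,0.004,0],[0,0,-0.188]]
    - [[-0.003,0.004,0],[0,0,-0.206]]
    - [[-0.003,0.004,0],[0,0,-0.218]]
    - [[-0.003,0.004,0],[0,0,-0.22]]

```text
clock: 21.78
tool_pos: [0.4646, 0.2216, 0.1354]
eef_rot: [0.062, 0.998, 0.001, 0.0]
contact_force: [5.5, 4.1, 2.5]
opening: 0.17
finger_force: 15.0
```

```bash
python3 -c "
from h import *
rep()"
```

```text
[-0.01  0.86 -0.91  1.97  0.97  0.82 -0.04] [0.4646 0.2216 0.1354] toolF [-5.   4.7 -2.5] M [ 0.54 -1.   -0.03] 15.0 15.003307312144898 yaw 3.018122071113818 tilt [ 0.001  0.003 -1.   ]
```

Request:
send_rows:
  targets:
    - [[-0.003,0.003,0],[0,0,-0.006]]
    - [[-0.005,0.005,0],[0,0,-0.022]]
    - [[-0.005,0.005,0],[0,0,-0.046]]
    - [[-0.005,0.005,0],[0,0,-0.07]]
    - [[-0.005,0.005,0],[0,0,-0.094]]
    - [[-0.005,0.005,0],[0,0,-0.118]]
    - [[-0.005,0.005,0],[0,0,-0.142]]
    - [[-0.005,0.005,0],[0,0,-0.166]]
    - [[-0.005,0.005,0],[0,0,-0.188]]
    - [[-0.005,0.005,0],[0,0,-0.206]]
    - [[-0.005,0.005,0],[0,0,-0.218]]
    - [[-0.005,0.005,0],[0,0,-0.22]]

```text
clock: 23.28
tool_pos: [0.4643, 0.2226, 0.1354]
eef_rot: [-0.281, 0.96, 0.001, -0.001]
contact_force: [-0.8, 2.3, 5.3]
opening: 0.17
finger_force: 15.0
```

Request:
send_rows:
  targets:
    - [[0,0,0],[0,0,-0.006]]
    - [[0,0,0],[0,0,-0.016]]
    - [[0,0,0],[0,0,-0.028]]
    - [[0,0,0],[0,0,-0.038]]
    - [[0,0,0],[0,0,-0.044]]
    - [[0,0,0],[0,0,-0.045]]
    - [[0,0,0],[0,0,-0.045]]
    - [[0,0,0],[0,0,-0.045]]

```text
clock: 24.28
tool_pos: [0.4642, 0.2228, 0.1354]
eef_rot: [-0.348, 0.938, 0.001, -0.001]
contact_force: [-2.1, 3.5, 4.0]
opening: 0.165
finger_force: 15.0
```

```bash
python3 -c "
from h import *
rep()
d=snapshot('scene');d2=snapshot('top')
a=cv2.resize(d['img'][190:370,170:360],(418,396),interpolation=2);b=cv2.resize(d2['img'][175:315,105:240],(382,396),interpolation=2)
cv2.imwrite('pics/f.png',np.hstack([a,b]))
"
```

```text
[ 0.06  0.94 -1.08  1.96  1.06  0.96  0.71] [0.4642 0.2228 0.1354] toolF [-0.7  4.  -4. ] M [ 0.87  0.23 -0.06] 14.5 15.007297447300516 yaw 3.8521098689410893 tilt [-0.002  0.002 -1.   ]
```

View pics/f.png

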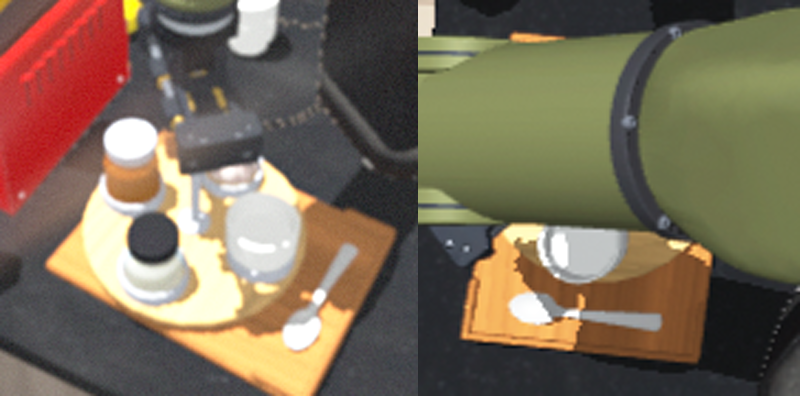

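```bash
python3 - <<'E'
from m import *
A=np.array([.463,.220])
for n,roi,lo in(("top",(145,255,180,280),150),("scene",(268,275,312,322),120)):
    d=snapshot(n);hsv=cv2.cvtColor(d["img"],cv2.COLOR_BGR2HSV)
    m=cv2.inRange(hsv,(0,0,100),(180,38,255));c=cv2.convexHull(big(m,roi));print(n,cv2.boundingRect(c))
    P=rays(d,c,.082)[:,:2];cam=np.array(d["cam_to_world"])[:2,3];g=np.array([.388,.2255]);u=g-cam;u/=np.linalg.norm(u)
    far=P[((P-g)@u>0.0)&(abs(np.hypot(*(P-g).T)-.035)<.007)]
    x,e=fixed(far,.035,g);v=x-A;print(x,e,len(far),"r",np.hypot(*v),"angle vs front",(np.arctan2(v[1],v[0])-(np.pi-.074)+np.pi)%(2*np.pi)-np.pi)
E
```

```text
top (147, 255, 32, 20)
[0.3911441  0.22639014] 0.0005527005108652719 7 r 0.07213948118697709 angle vs front -0.014696593413417336
scene (268, 275, 38, 44)
[0.39609256 0.21571665] 2.6402491304367004e-15 2 r 0.06704440811284297 angle vs front 0.13793183644561147
```

The top view puts the cup within 0.015 rad of the front, and the jars, garlic and pile are all upright. I'll firm the grip a little and hand in.

Request:
send_rows:
  targets:
    - [[0,0.002,0],[0,0,0]]
    - [[0,0.003,0],[0,0,0]]
    - [[0,0.003,0],[0,0,0]]
    - [[0,0.003,0],[0,0,0]]
  newtons: 20

```text
clock: 24.98
tool_pos: [0.4642, 0.2228, 0.1354]
eef_rot: [-0.348, 0.938, 0.001, -0.0]
contact_force: [-1.0, 2.4, 5.8]
opening: 0.166
finger_force: 20.0
```

```bash
python3 -c "
from h import *
rep();print(finish_job())"
```

```text
[ 0.06  0.94 -1.08  1.96  1.06  0.96  0.7 ] [0.4642 0.2228 0.1354] toolF [-0.8  2.5 -5.8] M [ 0.59 -0.02 -0.03] 14.6 19.995574650820345 yaw 3.851471140591631 tilt [-0.001  0.001 -1.   ]
the job is handed in; nothing more can be done
None
```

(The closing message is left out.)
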